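# Tighten the chuck, draw the mini drill from its stand and hold it level

### The arm

A 7-joint arm with a two-finger parallel gripper is mounted at the origin on a cart in front of the work surface, level with it; the furniture and walls round the work are solid. World frame = base frame: x ahead of the robot, y to its left, z up, the work surface at z = 0. Lengths are in m, angles in rad, forces in N, time in s.
With the tool pointing down it reaches from about 0.4 to 0.85 m from the base axis. Payload 4.5 kg.
Tool frame: the origin (TCP) lies at the very end of the fingers, on their centre line; the grasp point (between the pads) lies behind it (r.grip_depth is the z of the grasp point in the tool frame, in m); z points along the fingers, y is the direction in which the jaws open and shut (so a half turn about z gives the same grasp; the last joint's range is limited). The gripper opens to 88 mm and grips with 3 to 60 N. Pads are 18 mm wide; open, the fingers measure 123 mm over their backs; the gripper's body (75 mm by 187 mm) begins 45 mm behind the grasp point.
Start: joints at [-1.175, 0.689, -0.195, 1.565, 0.157, 0.902, -0.215], TCP at [0.221, 0.585, 0.239] pointing down, gripper open.
Joint ranges: [-3.01, 3.01], [-0.46, 2.08], [-1.47, 1.51], [0.13, 2.56], [-1, 4.14], [0.04, 2.09], [-2.66, 2.66]. Speed limits (rad/s): [2.57, 2.57, 3.14, 3.14, 3.14, 3.14, 3.14].

### API

Orientations are given as a unit quaternion [x, y, z, w].
In Python, from plant import sensors, cams, r gives the robot as it stands. The module is installed in compiled form; this text tells all that it offers.
- The arm moves only by the tool drive_tool, never from a script. Its argument "series" is a list that holds one entry, the list of rows, each a list of 5 numbers: the shift along the world's x, y, z in mm, then the turn about the world's z in rad, then the finger opening in mm, from 0 to 88.1. A call has 1 to 10 rows; each row shifts and turns the commanded pose from where the row before left it; what a row does not reach is not made up. A row lasts 1/10 s, in which the tool goes at most 50 mm and 8.59 degrees, less where a joint would pass 70% of its speed; a pose out of reach is approached as far as the arm can. A call with a gripper value outside its range is refused whole. The fingers move at their own pace and stop on an object; "force" is the grip in N (left out, the last holds). Time passes only in rows, so rows that do not move let the fingers close. It gives the time, the measured TCP pose, the force and the opening at its end, in the units of the state.
- sensors.get_state(): the state, without advancing time (a new reading comes with each control period).
- cams.snapshot(name): name is "scene" or "side" or "wrist"; returns the picture (384x512x3 uint8, blue, green, red); there is no depth.
- cams.camera_model(name): a dict with "fx", "fy", "cx", "cy" (pixels), "camera_from_world" (4x4, takes a point from world to camera coordinates). Camera axes: x right, y down, z forward; pixel columns grow to the right and rows downward; lengths in m; the calibration is good to about 2 mm. A picture is of the moment at which its call begins: read the wrist's pose just before it. camera_model takes no time and is no camera call; for the wrist camera it gives the pose at the moment of the call.
- r.finish_job(): hands the job in, once; it reports no verdict.
Trained networks look in the newest picture that a camera, given by its name, has taken for a name from the list of things; names that differ only in an ending like _2 or _b are one class to them, and where a whole thing is asked for, a point or a joint stands for the part that bears it (a point fixed in the world has none). Each returns a list of dicts, best first, with "confidence" (0 to 1); they miss things now and then, are a little off and sometimes report something else, mostly with a low value. They report only what shows in the picture. A call takes as long as a camera call. They do not tell look-alikes from the thing itself.
- cams.trace(camera, name): "mask" (384x512 bool, what is visible of it) and "at" ([column, row] in pixels, amid what is visible of it).
- cams.mark_of(camera, name): "at" ([column, row] in pixels: a listed point, or the origin of a listed thing).
The state is a dict: "clock": time; "q": joint angles; "qd": joint speeds; "joint_torque": joint torques, N m; "tool_pos": TCP position; "eef_rot": TCP orientation; "contact_force": force on the tool from outside, world axes, zero at the start; "moment": the same for the moment, N m; "opening": opening from 0.0 (shut) to 1.0 (fully open).
Only numpy, scipy, OpenCV 4.12 (cv2) and the standard library are available. Lean on these libraries where they do the work, as an engineer would, in place of code of your own. Each camera call takes 0.05 s, during which the arm holds its last target.

### The job

The mini drill stands upright in its bench stand with the drill bit sitting loose in its chuck: while it stands there, turn the knurled chuck sleeve clockwise, seen from above, until it stops and the three jaws clamp the bit. Then draw the drill straight up out of the stand, lay it over so that it is level, and finish holding it so, a good 20 cm above the bench, with the bit still clamped in the chuck, so that I can look at the bit from the side. Do not put the drill down or let go at the end, and leave everything else lying as it is.

Things in the scene. Friction and masses are not known exactly. Their poses are not given: they have to be found in the camera images.
- stand_well (a point): Centre of the square mouth of the well in which the drill stands, 45 mm above the bench. Black fixed stand: well tower 42 x 42 mm outside, 28 x 28 mm inside, 35 mm deep. z is up, x and y along the tower's sides; a ledge with small spare bits, 44 mm high in all, lies 48 mm to -x. The well lets the drill slide up but keeps it from spinning (7 degrees of play).
- drill_mid (a point): Point on the mini drill's axis 62 mm above its foot (at the start 72 mm above the bench, 27 mm above the well's mouth): the place to grasp it. z points along the drill to the bit, x and y across its flat sides. Grey square case 25 x 25 mm up to 24 mm above here, then a round black nose, 14 mm long, then the chuck. 0.19 to 0.29 kg, centre of mass within 15 mm of here; 1.5 mm play in the well.
- sleeve_mid (a point): Point on the axis of the dark steel, knurled, round chuck sleeve, 50 mm above drill_mid towards the bit; sleeve diameter 28 mm, from 12 mm below to 13 mm above this point, the top 7 mm tapering to 23 mm. z points to the bit; this frame turns with the sleeve. The three steel jaws stand 3 mm out of its top.
- sleeve (a joint): Turn of the chuck sleeve on the drill, rad; grows clockwise seen from the bit's end. 0 is fully open, it starts between 0.1 and 0.35; the jaws meet the bit at about 1.2, it is firmly clamped from 1.4 and stops dead at 1.5. It stays where it is left. Turning it takes about 0.15 N m, and up to about 0.3 N m once the jaws are on the bit.
- jaw_1: One of the three steel jaws of the chuck, 7.5 mm wide, 24 mm long; all three move inwards together by 1.8 mm per radian of the sleeve. Origin on the drill's axis at the foot of the chuck, moving with the jaw.
- bit: Steel drill bit, 50 mm long, straight shank 6 mm in diameter and 32 mm long, then a fluted part of 4.5 mm; 15 g. Origin at the foot of the shank, z along it to the point. It starts loose, standing on the bottom of the chuck, and sticks out 22 mm above the jaws (25 mm above the sleeve).
- bit_tip (a point): Point of the drill bit, 50 mm along z from the bit's origin; 38 mm above sleeve_mid when the bit is on the bottom of the chuck.
- stand: The stand, origin in the middle of the underside of its base; the well's axis is 12 mm to +x of it, the ledge with the spare bits at -x. The microscope overhangs the back of the bench, 0.2 to 0.3 m behind the stand: keep wrist and forearm on the near side of the drill.
- tape: Bystander: roll of amber tape, 61 mm across, 12 mm high, lying flat left of the stand.
- tin: Bystander: small flux tin with orange lid, 50 mm across, 18 mm high, right of the stand.
- spool: Bystander: white solder spool, 54 mm across, 38 mm high, behind the stand.
- dish: Bystander: round steel dish with screws, 88 mm across, 19 mm high, at the front right.
- cutters: Bystander: red flush cutters, 130 mm long, 10 mm high, lying at the front left.
- board: Bystander: green circuit board, 155 x 197 x 17 mm, lying at the left.
- pen: Bystander: marker pen, 127 mm long, 12 mm thick, lying at the far left.
There are look-alikes about, which are no part of the job. There is more than one size of the part that bears drill_mid; the job needs the smallest.

How it is judged:
On the way, in this order (a step that is already met when the one before it is completed fails the run):
1. the chuck is turned tight on the bit while the drill stands fully in its stand (value of joint sleeve above 1.3 rad and contact force between jaw_1 and bit above 2.5 N and z of drill_mid in the frame of stand_well below 0.037 m and horizontal distance between drill_mid and stand_well below 0.012 m and z of bit_tip in the frame of sleeve_mid between 0.033 and 0.044 m and angle between the z axis of bit_tip and the z axis of sleeve_mid, either way round below 0.1 rad), for 0.2 s.
2. the drill is drawn up out of the well, bit still clamped (value of joint sleeve above 1.3 rad and contact force between jaw_1 and bit above 2.5 N and z of bit_tip in the frame of sleeve_mid between 0.033 and 0.044 m and angle between the z axis of bit_tip and the z axis of sleeve_mid, either way round below 0.1 rad and height (world z) of drill_mid above 0.115 m and contact force between drill and stand below 0.1 N), for 0.1 s.
At the end, for the whole second after the job is handed in: Gripper holds the drill at rest, clear of the stand: drill_mid over 150 mm and bit point over 120 mm above the bench, drill within 20 degrees of level; sleeve beyond 1.3 rad, each jaw pressing the bit with over 2.5 N, bit seated (point 33 to 44 mm beyond sleeve_mid, in line within 0.1 rad) (value of joint sleeve above 1.3 rad and contact force between jaw_1 and bit above 2.5 N and z of bit_tip in the frame of sleeve_mid between 0.033 and 0.044 m and angle between the z axis of bit_tip and the z axis of sleeve_mid, either way round below 0.1 rad and height (world z) of drill_mid above 0.15 m and height (world z) of bit_tip above 0.12 m and angle between drill_mid's own z axis and vertical between 1.22 and 1.92 rad and contact force between the fingers and drill above 2 N and contact force between drill and stand below 0.1 N and linear speed of drill below 0.03 m/s); the arm keeps its last pose, push and grip.
It fails at once if one of the other things on the bench is shifted by more than 20 mm (distance of any of tape, tin, spool, dish, cutters, board, pen from where it was at the start of the episode above 0.02 m).
It also fails if it takes over 54 s, if anything falls off the work surface, if the arm or the gripper's body presses on something with over 40 N, if the wrist force passes 120 N, or if a joint passes its speed limit or range.

## Working session

There is one attempt and no reset: what is moved stays moved. The work goes in short steps, Python scripts to look and compute and a tool call to move; the robot and the scene stay as the last step left them, time stands still between calls to the robot, and variables do not carry over. Pictures are saved under pics/ and viewed, and the job is handed in when it is done.

Besides the shell and the picture viewer there is one more tool, called after "Request:" as name([rows], argument=value, ...), one row to a line, values as JSON. drive_tool: Moves the arm, as the interface text tells. Its arguments: {"type":"object","properties":{"series":{"type":"array","items":{"type":"array","items":{"type":"array","items":{"type":"number"}}}},"force":{"type":"number"}},"required":["series"]}

```bash
mkdir -p pics; ls
cat > h.py <<'E'
import numpy as np, cv2
from plant import sensors, cams, r
from scipy.spatial.transform import Rotation as R
def snap(n,f):
    im=cams.snapshot(n); cv2.imwrite('pics/'+f,im); return im
def P(n):
    m=cams.camera_model(n); K=np.array([[m['fx'],0,m['cx']],[0,m['fy'],m['cy']],[0,0,1]]); return K,np.array(m['camera_from_world'])
def ray(n,px,PM=None):
    K,T=PM or P(n); d=np.linalg.inv(K)@np.array([px[0],px[1],1.]); Rw=T[:3,:3].T
    return -Rw@T[:3,3], Rw@d/np.linalg.norm(d)
def onz(n,px,z,PM=None):
    o,d=ray(n,px,PM); return o+d*(z-o[2])/d[2]
def proj(n,p,PM=None):
    K,T=PM or P(n); c=T[:3,:3]@np.array(p)+T[:3,3]; u=K@c; return u[:2]/u[2]
def tri(obs):
    A=np.zeros((3,3));b=np.zeros(3)
    for o,d in obs:
        M=np.eye(3)-np.outer(d,d);A+=M;b+=M@o
    p=np.linalg.solve(A,b); return p,[np.linalg.norm(np.cross(p-o,d)) for o,d in obs]
E
python3 - <<'E'
from h import *
np.set_printoptions(precision=4,suppress=True)
s=sensors.get_state(); print(s, r.grip_depth)
print(R.from_quat(s['eef_rot']).as_matrix())
for n in ['scene','side','wrist']:
    snap(n,n+'0.png'); K,T=P(n); print(n,K[0,0],-T[:3,:3].T@T[:3,3],T[2,:3])
    for k in ['drill_mid','sleeve_mid','stand_well','bit_tip']:
        print(k,[(np.round(d['at'],1),round(d['confidence'],2)) for d in cams.mark_of(n,k)])
E
```

```text
pics
{'clock': 0.0, 'q': array([-1.1752,  0.69  , -0.1945,  1.5663,  0.1573,  0.9025, -0.2151]), 'qd': array([-0.0002, -0.0021, -0.0014,  0.0015,  0.0021, -0.0012, -0.0004]), 'joint_torque': array([ -0.0007, -52.7562,  -1.2672, -15.343 ,  -0.0527,   0.0068,
         0.0002]), 'tool_pos': array([0.221 , 0.5839, 0.2379]), 'eef_rot': array([ 0.1799,  0.9837, -0.0009, -0.0001]), 'contact_force': array([-0.3432, -0.5492, -0.5377]), 'moment': array([-0.0297,  0.0313, -0.0099]), 'opening': 0.9982723612457575} -0.0187
[[-0.9353  0.3539 -0.0005]
 [ 0.3539  0.9353 -0.0018]
 [-0.0001 -0.0018 -1.    ]]
scene 353.3971483029025 [-0.1816 -0.4736  0.801 ] [ 0.6311  0.4961 -0.5963]
drill_mid [(array([257.9, 230.5]), 0.75), (array([257.7, 201.1]), 0.69), (array([304.2, 230.5]), 0.6)]
sleeve_mid [(array([257.7, 213.9]), 0.59), (array([302.5, 217.4]), 0.49), (array([259.3, 187.1]), 0.44), (array([303.2, 237. ]), 0.44)]
stand_well [(array([302.4, 235.7]), 0.95), (array([288.6, 233.3]), 0.53)]
bit_tip []
side 374.95256305340456 [0.546  0.7488 0.7033] [-0.0273 -0.7639 -0.6448]
drill_mid [(array([275.5, 196.1]), 0.7), (array([236.7, 220. ]), 0.68), (array([232.9, 175.8]), 0.62), (array([239.6, 178.8]), 0.39)]
sleeve_mid [(array([229.3, 200.2]), 0.8), (array([235.5, 161.5]), 0.65), (array([277.2, 174.9]), 0.56)]
stand_well [(array([235.9, 181.9]), 0.73)]
bit_tip []
wrist 318.9041357962071 [0.1534 0.6098 0.3854] [ 0.2654 -0.1002 -0.9589]
drill_mid []
sleeve_mid []
stand_well []
bit_tip []
```

Run:
```python
import cv2,numpy as np
a=cv2.imread('pics/scene0.png');b=cv2.imread('pics/side0.png')
cv2.imwrite('pics/s0b.png',cv2.resize(a[130:300,180:380],(800,680),interpolation=cv2.INTER_CUBIC)[:600])
cv2.imwrite('pics/d0b.png',cv2.resize(b[110:260,170:370],(800,600),interpolation=cv2.INTER_CUBIC))
```

```text
(no output)
```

View pics/scene0.png

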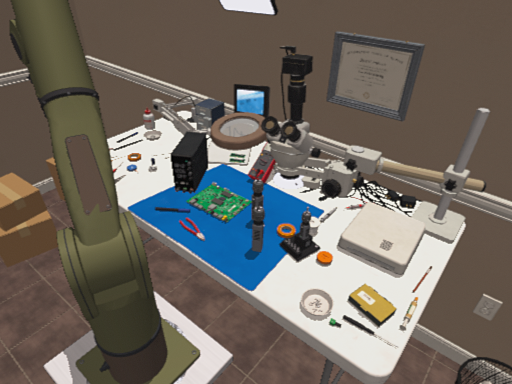

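View pics/side0.png

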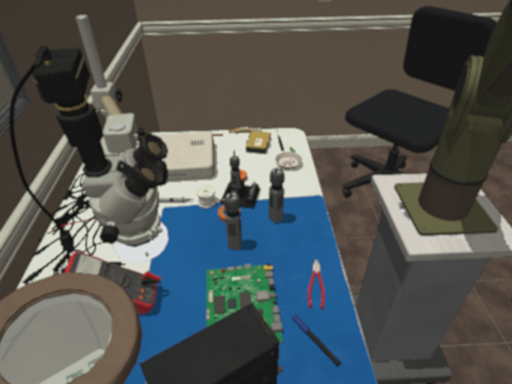

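```bash
sleep 1
```

```text
(no output)
```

View pics/s0b.png

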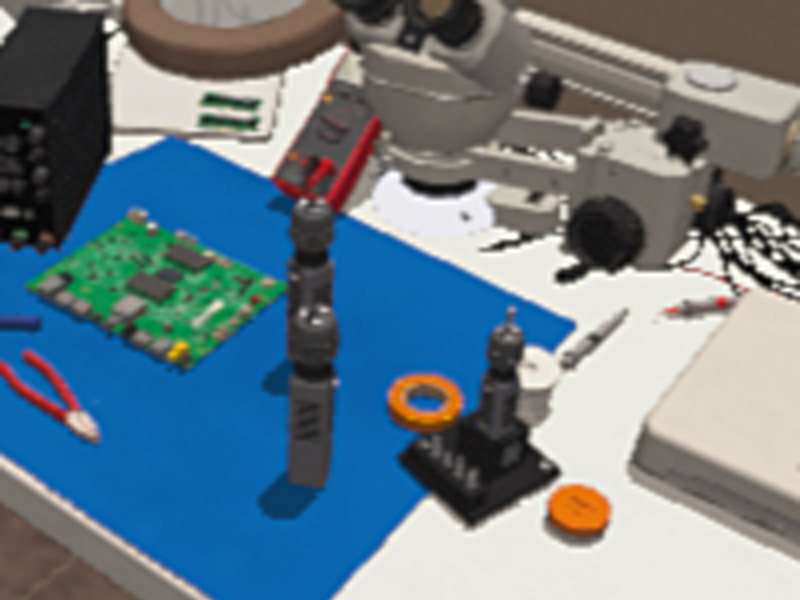

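View pics/d0b.png

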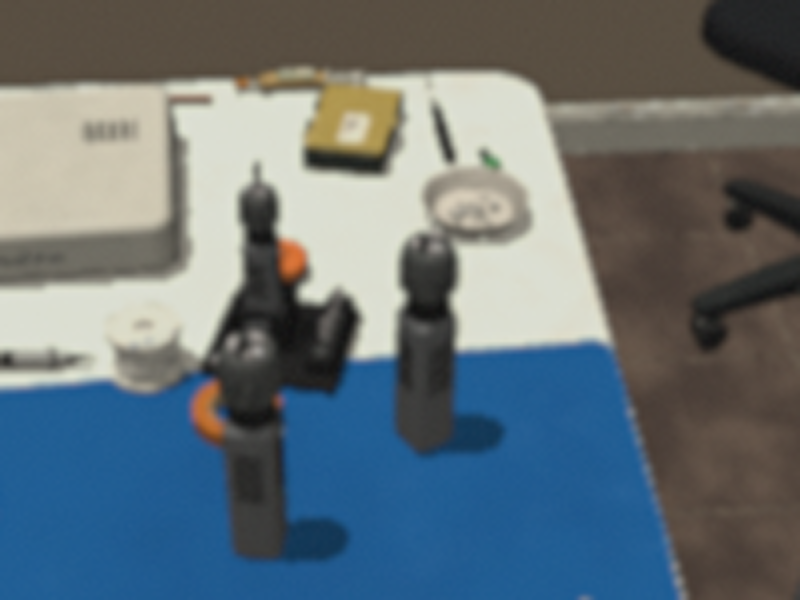

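Run:
```python
from h import *
np.set_printoptions(precision=4,suppress=True)
def t(n,a,b): 
    p,e=tri([ray('scene',a),ray('side',b)]);print(n,p,np.round(e,4)); return p
t('sleeve',(306.3,216),(234.5,162)); t('sleevenet',(302.5,217.4),(235.5,161.5));t('tip',(307.7,208),(234.3,151)); t('well',(302.4,235.7),(235.9,181.9))
t('mid',(304.2,230.5),(239.6,178.8))
t('mid',(304.2,230.5),(232.9,175.8))
for k in ['stand','tape','tin','spool','dish','drill_mid']:
    for n,f in [('scene',0),('side',0)]:
        for d in cams.mark_of(n,k): print(k,n,np.round(d['at'],1),round(d['confidence'],2),onz(n,d['at'],0)[:2], onz(n,d['at'],.1)[:2])
```

```text
sleeve [ 0.5689 -0.0849  0.1207] [0.0026 0.0026]
sleevenet [ 0.5623 -0.0802  0.1211] [0.0026 0.0026]
tip [ 0.5674 -0.087   0.1541] [0.0019 0.0019]
well [ 0.5649 -0.0864  0.0473] [0.0018 0.0018]
mid [ 0.5602 -0.086   0.0654] [0.0066 0.0066]
mid [ 0.5713 -0.0879  0.0669] [0.0033 0.0033]
stand scene [299.4 245.8] 0.65 [ 0.5624 -0.0806] [ 0.4695 -0.1297]
stand side [238.4 197. ] 0.83 [ 0.5612 -0.0777] [0.559  0.0398]
tape scene [290.3 234.3] 0.68 [ 0.5888 -0.0271] [ 0.4926 -0.0828]
tape scene [192.4 225.2] 0.38 [0.4086 0.2557] [0.3349 0.1647]
tape side [226.3 215.3] 0.49 [ 0.5953 -0.0024] [0.5883 0.1044]
tin scene [327.1 264.2] 0.63 [ 0.55   -0.1895] [ 0.4587 -0.225 ]
tin side [241.1 181. ] 0.43 [ 0.5519 -0.1523] [ 0.5511 -0.0242]
spool scene [306.9 232.6] 0.69 [ 0.6323 -0.0651] [ 0.5307 -0.1161]
spool side [207.6 201.6] 0.87 [ 0.6493 -0.0626] [0.6346 0.0528]
dish scene [314.3 303.6] 0.6 [ 0.4001 -0.235 ] [ 0.3275 -0.2648]
dish side [288.8 162.1] 0.87 [ 0.3956 -0.2425] [ 0.417  -0.1015]
drill_mid scene [257.9 230.5] 0.75 [0.5331 0.0676] [0.4439 0.0001]
drill_mid scene [257.7 201.1] 0.69 [0.6619 0.1712] [0.5566 0.0907]
drill_mid scene [304.2 230.5] 0.6 [ 0.6354 -0.0524] [ 0.5334 -0.105 ]
drill_mid side [275.5 196.1] 0.7 [ 0.4538 -0.0754] [0.4669 0.0418]
drill_mid side [236.7 220. ] 0.68 [0.5671 0.0177] [0.5641 0.1217]
drill_mid side [232.9 175.8] 0.62 [ 0.5768 -0.18  ] [ 0.5724 -0.0479]
drill_mid side [239.6 178.8] 0.39 [ 0.5563 -0.1636] [ 0.5548 -0.0338]
```

Request:
drive_tool([
  [[10,0,40,0,88],[20,-40,20,0,88],[20,-45,10,0,88],[20,-45,0,0,88],[20,-45,0,0,88],[20,-45,0,0,88],[20,-45,0,0,88],[20,-45,0,0,88],[20,-45,0,0,88],[20,-45,0,0,88]],
])

```text
clock: 2.35
tool_pos: [0.4117, 0.183, 0.309]
eef_rot: [0.18, 0.984, 0.0, 0.0]
contact_force: [2.0, 1.2, 0.8]
opening: 0.997
```

Request:
drive_tool([
  [[20,-45,0,0,88],[20,-45,0,0,88],[20,-45,0,0,88],[20,-45,0,0,88],[20,-45,0,0,88],[20,-45,0,0,88],[20,0,0,0,88],[10,0,0,0,88],[0,0,0,0,88]],
])

```text
clock: 3.25
tool_pos: [0.562, -0.0837, 0.3085]
eef_rot: [0.179, 0.984, 0.001, 0.0]
contact_force: [-0.1, 0.8, -0.5]
opening: 1.002
```

Run:
```python
from h import *
np.set_printoptions(precision=4,suppress=True)
s=sensors.get_state(); print(s['clock'],s['q'],s['tool_pos'],s['contact_force']);print(R.from_quat(s['eef_rot']).as_matrix())
snap('wrist','w1.png')
PM=P('wrist')
print(proj('wrist',[.567,-.086,.16],PM),proj('wrist',[.567,-.086,.122],PM),proj('wrist',s['tool_pos'],PM))
for k in ['drill_mid','sleeve_mid','stand_well','bit_tip','sleeve']:
        print(k,[(np.round(d['at'],1),round(d['confidence'],2)) for d in cams.mark_of('wrist',k)])
```

```text
3.25 [ 0.1661  0.5321 -0.1624  1.6503  0.0981  0.9667  1.181 ] [ 0.562  -0.0837  0.3085] [-0.0938  0.7637 -0.4678]
[[-0.936   0.3521  0.0005]
 [ 0.3521  0.936   0.0014]
 [-0.      0.0015 -1.    ]]
[254.9129 182.9689] [254.8851 173.8271] [255.8942 248.1825]
drill_mid [(array([417.7, 110.3]), 0.83), (array([310.8,  38.9]), 0.7), (array([254.6, 161.9]), 0.66), (array([312.9, 147.8]), 0.56)]
sleeve_mid [(array([323.7,  31. ]), 0.76), (array([446.7, 113.5]), 0.68), (array([257. , 176.6]), 0.64)]
stand_well [(array([256.6, 161.6]), 0.76)]
bit_tip [(array([310.4, 148.5]), 0.56), (array([256.5, 183.1]), 0.39)]Traceback (most recent call last):
  File "<stdin>", line 8, in <module>
ValueError: it knows: bit, bit_tip, board, cutters, dish, drill_mid, jaw, pen, sleeve_mid, spool, stand, stand_well, tape, tin
```

View pics/w1.png

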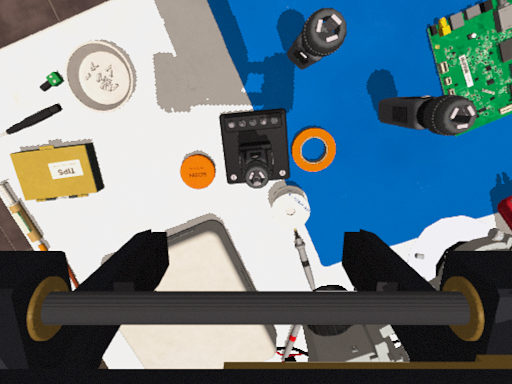

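Run:
```python
from h import *
np.set_printoptions(precision=4,suppress=True)
PM=P('wrist')
print(onz('wrist',(257,176.6),.122,PM),onz('wrist',(256.5,183.1),.16,PM),onz('wrist',(256.6,161.6),.045,PM))
im=cv2.imread('pics/w1.png');cv2.imwrite('pics/w1b.png',cv2.resize(im[90:240,170:370],(800,600),interpolation=cv2.INTER_CUBIC))
for n in ['scene','side']:
    snap(n,n+'1.png')
```

```text
[ 0.5701 -0.0859  0.122 ] [ 0.5671 -0.0856  0.16  ] [ 0.569  -0.0855  0.045 ]
```

View pics/w1b.png

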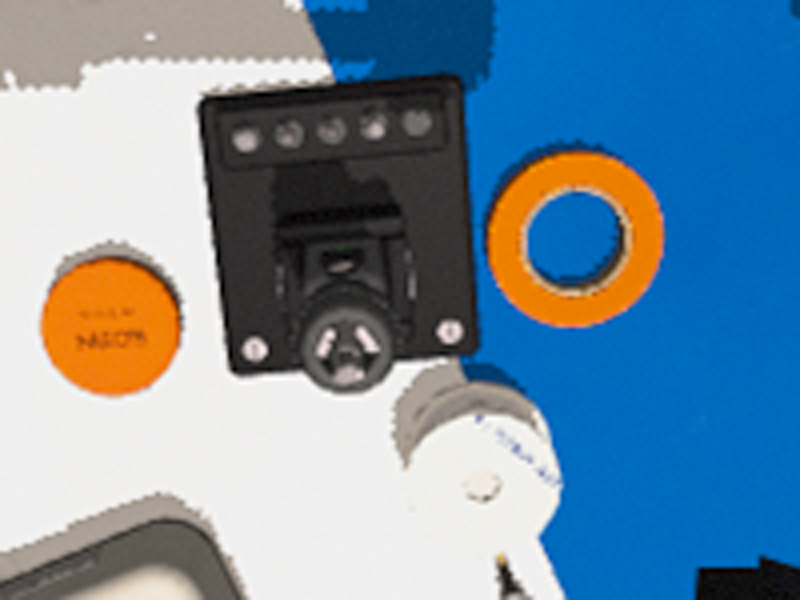

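View pics/side1.png

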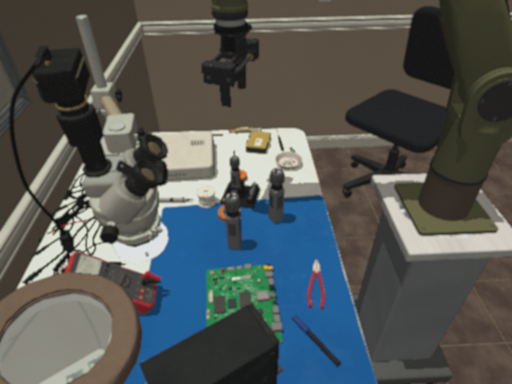

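Request:
drive_tool([
  [[7,-2,0,0.094,88],[0,0,-40,0,88],[0,0,-40,0,88],[0,0,-30,0,88],[0,0,0,0,88]],
])

```text
clock: 4.1
tool_pos: [0.565, -0.0868, 0.1953]
eef_rot: [0.133, 0.991, -0.0, -0.004]
contact_force: [0.2, 0.1, 0.5]
opening: 0.999
```

Run:
```python
from h import *
np.set_printoptions(precision=4,suppress=True)
s=sensors.get_state(); print(s['clock'],s['q'],s['tool_pos'],s['contact_force']);print(R.from_quat(s['eef_rot']).as_matrix())
PM=P('wrist')
im=snap('wrist','w2.png')
for k in ['sleeve_mid','bit_tip']:
        print(k,[(np.round(d['at'],1),round(d['confidence'],2)) for d in cams.mark_of('wrist',k)])
print(proj('wrist',[.569,-.0857,.16],PM),proj('wrist',[.569,-.0857,.122],PM))
```

```text
4.1 [ 0.1696  0.6776 -0.1655  1.7679  0.1573  0.7174  1.2241] [ 0.565  -0.0868  0.1953] [0.2153 0.0988 0.4678]
[[-0.9645  0.264  -0.0084]
 [ 0.264   0.9645  0.0007]
 [ 0.0083 -0.0016 -1.    ]]
sleeve_mid [(array([259.4, 207.8]), 0.97), (array([292.8, 235.2]), 0.56), (array([256.9, 161.9]), 0.35), (array([257.5, 187.8]), 0.21)]
bit_tip [(array([261.6, 226. ]), 0.71), (array([332.1, 171. ]), 0.39)]
[259.2968 226.255 ] [258.7    206.3892]
```

View pics/w2.png

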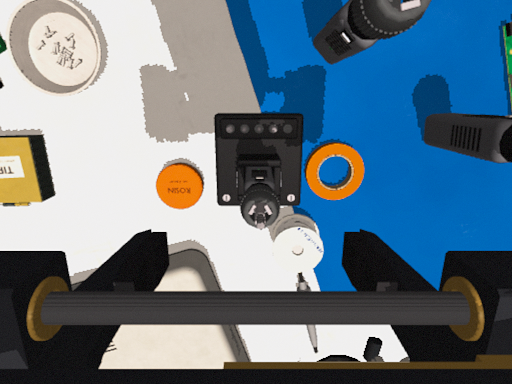

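Request:
drive_tool([
  [[0,0,-40,0,88],[0,0,-35,0,88],[0,0,-17,0,88],[0,0,0,0,88],[0,0,0,0,88]],
])

```text
clock: 4.75
tool_pos: [0.5696, -0.0873, 0.1085]
eef_rot: [0.134, 0.991, 0.0, 0.002]
contact_force: [0.4, -0.1, 0.1]
opening: 0.998
```

Run:
```python
from h import *
np.set_printoptions(precision=4,suppress=True)
s=sensors.get_state(); print(s['clock'],s['q'],s['tool_pos'],s['contact_force'],s['moment']);print(R.from_quat(s['eef_rot']).as_matrix())
PM=P('wrist')
im=snap('wrist','w3.png')
print(proj('wrist',[.569,-.0857,.16],PM),proj('wrist',[.569,-.0857,.122],PM))
a=snap('scene','s3.png')[150:270,230:390];b=snap('side','d3.png')[100:220,170:330]
cv2.imwrite('pics/c3.png',cv2.resize(np.hstack([a,b]),None,fx=2.5,fy=2.5,interpolation=cv2.INTER_CUBIC))
```

```text
4.75 [ 0.1492  0.8076 -0.1326  1.8266  0.1946  0.5168  1.1909] [ 0.5696 -0.0873  0.1085] [ 0.4381 -0.0564  0.1086] [0.0282 0.0024 0.0038]
[[-0.9643  0.2647  0.0032]
 [ 0.2647  0.9643 -0.0002]
 [-0.0032  0.0007 -1.    ]]
[260.2447 310.1282] [258.8952 257.3934]
```

View pics/w3.png

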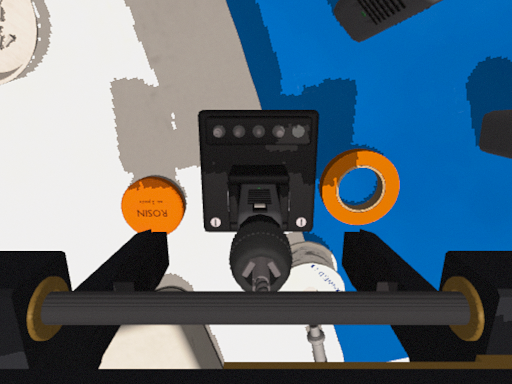

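View pics/c3.png

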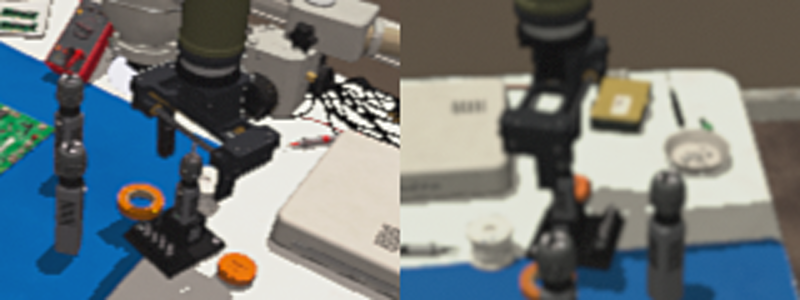

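Request:
drive_tool([
  [[0,1,0,0,40],[0,0,0,0,20],[0,0,0,0,20],[0,0,0,0,20],[0,0,0,0,20],[0,0,0,0,20]],
], force=40)

```text
clock: 5.5
tool_pos: [0.5681, -0.0862, 0.1066]
eef_rot: [0.134, 0.991, 0.0, -0.0]
contact_force: [-0.2, 0.6, 0.3]
opening: 0.476
```

```bash
cat > st.py <<'E'
from h import *
np.set_printoptions(precision=4,suppress=True)
s=sensors.get_state(); m=R.from_quat(s['eef_rot']).as_matrix(); print(s['clock'],s['tool_pos'],'F',s['contact_force'],'M',s['moment'],'op',s['opening']*88,'yaw',np.arctan2(-m[0,1],m[1,1]),'z',m[:,2],'q7',s['q'][6])
E
python3 st.py
```

```text
5.5 [ 0.5681 -0.0862  0.1066] F [-0.2197  0.5738  0.2574] M [0.001  0.0675 0.0049] op 41.922364423655374 yaw -0.2678316868700067 z [-0.0001  0.0001 -1.    ] q7 1.1891790387071073
```

Request:
drive_tool([
  [[0,0,-3,0,20],[0,0,0,0,20],[0,0,0,0,20],[0,0,0,0,20],[0,0,0,0,20]],
])

```text
clock: 6.0
tool_pos: [0.5679, -0.0862, 0.1035]
eef_rot: [0.133, 0.991, -0.0, -0.0]
contact_force: [-0.3, -0.5, -1.2]
opening: 0.305
```

```bash
python3 st.py
```

```text
6.0 [ 0.5679 -0.0862  0.1035] F [-0.2523 -0.4734 -1.2226] M [-0.0607  0.0329  0.0022] op 26.875412217153244 yaw -0.2677626675191501 z [-0.0005  0.0001 -1.    ] q7 1.1882600617310266
```

Request:
drive_tool([
  [[0,0,0,0,20],[0,0,0,0,20],[0,0,0,-0.1,20],[0,0,0,-0.1,20],[0,0,0,-0.1,20],[0,0,0,-0.1,20],[0,0,0,0,20]],
])

```text
clock: 6.7
tool_pos: [0.5682, -0.0857, 0.1037]
eef_rot: [0.328, 0.945, 0.0, 0.0]
contact_force: [0.2, 0.8, -1.9]
opening: 0.302
```

```bash
python3 st.py
```

```text
6.7 [ 0.5682 -0.0857  0.1037] F [ 0.168   0.7567 -1.8733] M [0.1725 0.0218 0.0344] op 26.54906451452905 yaw -0.6673639919469958 z [ 0.      0.0001 -1.    ] q7 0.9304912956540181
```

Request:
drive_tool([
  [[0,0,0,-0.1,20],[0,0,0,-0.1,20],[0,0,0,-0.1,20],[0,0,0,-0.1,20],[0,0,0,-0.1,20]],
])

```text
clock: 7.2
tool_pos: [0.5682, -0.0857, 0.1037]
eef_rot: [0.551, 0.834, 0.0, -0.0]
contact_force: [0.5, 1.4, -1.8]
opening: 0.302
```

```bash
python3 st.py
```

```text
7.2 [ 0.5682 -0.0857  0.1037] F [ 0.5096  1.3928 -1.823 ] M [0.1523 0.0707 0.1345] op 26.604065278054968 yaw -1.1682765488501499 z [ 0.0002  0.0007 -1.    ] q7 0.6130531528879243
```

Request:
drive_tool([
  [[0,0,0,-0.1,20],[0,0,0,-0.1,20],[0,0,0,-0.1,20]],
])

```text
clock: 7.5
tool_pos: [0.5681, -0.0856, 0.1037]
eef_rot: [0.67, 0.742, 0.0, -0.0]
contact_force: [-0.4, 0.5, -2.4]
opening: 0.302
```

```bash
python3 st.py
```

```text
7.5 [ 0.5681 -0.0856  0.1037] F [-0.3752  0.4857 -2.3844] M [0.1505 0.1396 0.1324] op 26.614498266712303 yaw -1.4681536546039204 z [-0.0002  0.0008 -1.    ] q7 0.4231335890862513
```

Request:
drive_tool([
  [[0,0,0,-0.1,20],[0,0,0,-0.05,20]],
])

```text
clock: 7.7
tool_pos: [0.5681, -0.0856, 0.1037]
eef_rot: [0.723, 0.691, 0.0, -0.0]
contact_force: [0.5, 0.2, -1.6]
opening: 0.297
```

```bash
python3 st.py
```

```text
7.7 [ 0.5681 -0.0856  0.1037] F [ 0.5437  0.1885 -1.6114] M [0.127  0.1207 0.1991] op 26.15438029751489 yaw -1.6171230416926994 z [-0.0003  0.0007 -1.    ] q7 0.32828628670330373
```

Request:
drive_tool([
  [[0,0,0,-0.1,20],[0,0,0,-0.05,20]],
])

```text
clock: 7.9
tool_pos: [0.5682, -0.0851, 0.1037]
eef_rot: [0.772, 0.635, 0.0, -0.001]
contact_force: [-0.1, 1.1, -1.3]
opening: 0.301
```

```bash
python3 st.py
```

```text
7.9 [ 0.5682 -0.0851  0.1037] F [-0.1058  1.1221 -1.3299] M [0.3098 0.0451 0.7411] op 26.497116916260985 yaw -1.7651071650610073 z [-0.0003  0.0011 -1.    ] q7 0.23316694995005635
```

Request:
drive_tool([
  [[0,0,0,-0.05,20],[0,0,0,-0.05,20]],
])

```text
clock: 8.1
tool_pos: [0.5687, -0.0839, 0.1036]
eef_rot: [0.803, 0.597, 0.001, -0.001]
contact_force: [0.8, 4.4, -1.8]
opening: 0.294
```

```bash
python3 st.py
```

```text
8.1 [ 0.5687 -0.0839  0.1036] F [ 0.7872  4.4084 -1.7526] M [ 0.8933 -0.1542  0.5325] op 25.86512331270075 yaw -1.8632001471903552 z [ 0.0003  0.0027 -1.    ] q7 0.1693213029366305
```

Request:
drive_tool([
  [[0,0,0,0,20],[0,0,0,0,20],[0,0,0,0,45],[0,0,0,0,45],[0,0,0,0,45],[0,0,0,0,45]],
])

```text
clock: 8.7
tool_pos: [0.568, -0.0872, 0.1039]
eef_rot: [0.804, 0.594, -0.0, 0.0]
contact_force: [-0.1, 0.4, 0.5]
opening: 0.511
```

```bash
python3 st.py
python3 - <<'E'
from h import *
im=snap('wrist','w4.png')
E
```

```text
8.7 [ 0.568  -0.0872  0.1039] F [-0.099   0.4212  0.5246] M [-0.039   0.0409 -0.0077] op 44.96274724497016 yaw -1.8687061010057655 z [ 0.0002 -0.0009 -1.    ] q7 0.16792794274996858
```

View pics/w4.png

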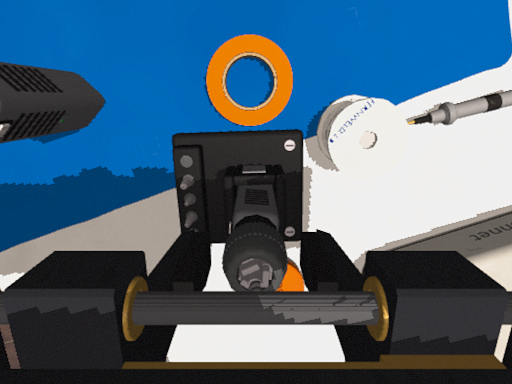

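Request:
drive_tool([
  [[0,1,0,0.145,45],[0,0,0,0.145,45],[0,0,0,0.145,45],[0,0,0,0.145,45],[0,0,0,0.145,45],[0,0,0,0.145,45],[0,0,0,0.145,45],[0,0,0,0.145,45],[0,0,0,0.145,45],[0,0,0,0.145,45]],
])

```text
clock: 9.75
tool_pos: [0.568, -0.0857, 0.1037]
eef_rot: [0.205, 0.979, -0.0, 0.0]
contact_force: [-0.6, -0.4, -0.4]
opening: 0.507
```

Request:
drive_tool([
  [[0,0,0,0.14,45],[0,0,0,0,45],[0,0,0,0,45]],
])

```text
clock: 10.05
tool_pos: [0.568, -0.0856, 0.1037]
eef_rot: [0.14, 0.99, -0.0, -0.0]
contact_force: [-0.4, 0.2, 0.2]
opening: 0.509
```

```bash
python3 st.py
python3 - <<'E'
from h import *
im=snap('wrist','w5.png')
E
```

```text
10.05 [ 0.568  -0.0856  0.1037] F [-0.3792  0.2162  0.2374] M [ 0.0386  0.0017 -0.0044] op 44.82062836636467 yaw -0.2815465453796677 z [-0. -0. -1.] q7 1.1779206559424096
```

View pics/w5.png

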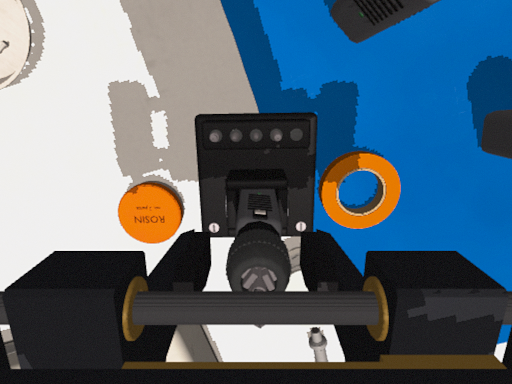

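Request:
drive_tool([
  [[1,0,-1,0.013,20],[0,0,0,0,20],[0,0,0,0,20],[0,0,0,0,20],[0,0,0,0,20],[0,0,0,0,20],[0,0,0,0,20],[0,0,0,0,20]],
], force=40)

```text
clock: 10.9
tool_pos: [0.569, -0.0852, 0.1026]
eef_rot: [0.132, 0.991, 0.0, -0.0]
contact_force: [0.2, 0.7, -0.9]
opening: 0.298
```

Request:
drive_tool([
  [[0,0,10,0,20],[0,0,15,0,20],[0,0,15,0,20],[0,0,15,0,20],[0,0,10,0,20],[0,0,5,0,20],[0,0,0,0,20],[0,0,0,0,20],[0,0,0,0,20]],
])

```text
clock: 11.8
tool_pos: [0.5686, -0.0852, 0.172]
eef_rot: [0.132, 0.991, -0.0, -0.001]
contact_force: [0.5, -0.1, -2.4]
opening: 0.298
```

```bash
cat > look.py <<'E'
import sys
from h import *
n=sys.argv[1]
s=sensors.get_state();p=s['tool_pos']+[0,0,.0]
o=[]
for c in ['scene','side']:
    im=snap(c,f'{c}{n}.png'); u=proj(c,p).astype(int); o.append(cv2.resize(im[max(0,u[1]-65):u[1]+65,max(0,u[0]-65):u[0]+65],(390,390),interpolation=cv2.INTER_CUBIC))
cv2.imwrite(f'pics/c{n}.png',np.hstack(o))
E
python3 st.py; python3 look.py 6
```

```text
11.8 [ 0.5686 -0.0852  0.172 ] F [ 0.532  -0.0828 -2.3813] M [ 0.0346  0.0752 -0.0536] op 26.23360519914162 yaw -0.2646591331542863 z [-0.0015  0.0002 -1.    ] q7 1.2124764407817867
```

View pics/c6.png

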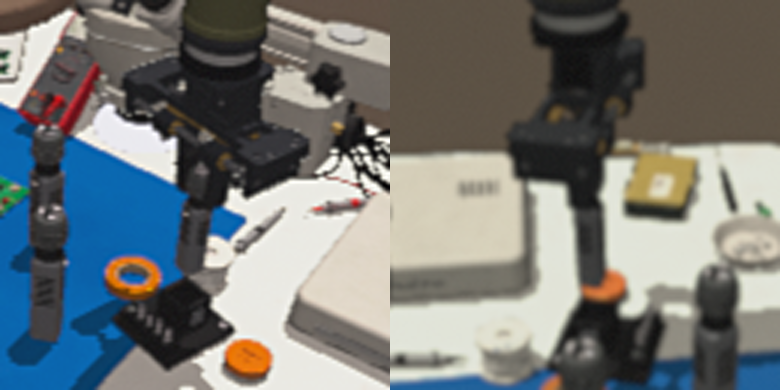

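Request:
drive_tool([
  [[20,-9,0,0,20],[17,-8,0,0,20],[0,0,-20,0,20],[0,0,-16,0,20],[0,0,-10,0,20],[0,0,0,0,20],[0,0,0,0,20]],
])

```text
clock: 12.6
tool_pos: [0.6063, -0.1021, 0.1268]
eef_rot: [0.132, 0.991, 0.0, 0.0]
contact_force: [0.7, 0.2, -1.8]
opening: 0.294
```

```bash
python3 st.py; python3 look.py 7
```

```text
12.6 [ 0.6063 -0.1021  0.1268] F [ 0.6884  0.1979 -1.8154] M [ 0.0077 -0.0063 -0.0007] op 25.871623458867187 yaw -0.2646456195481848 z [ 0.0001  0.0001 -1.    ] q7 1.23153125721779
```

View pics/c7.png

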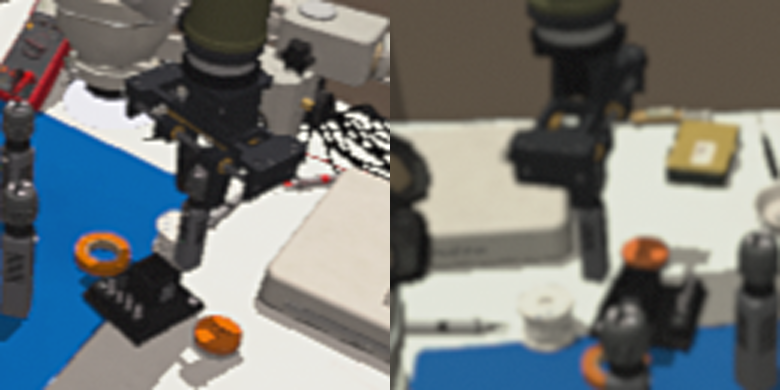

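Run:
```python
import numpy as np
th=np.radians([0,5,10,16,22,28,34,40,46,52,58,64,70,76,82,87,91])
x=21-100.5*np.sin(th)+12.5*np.cos(th); z=100.5*np.cos(th)+12.5*np.sin(th)
px,pz=40.3,100.5
for t,a,b in zip(np.degrees(th),x,z): print(round(t),np.round([.965*(a-px),-.262*(a-px),b-pz],1),'x',round(a,1)); px,pz=a,b
```

```text
0 [-6.6  1.8  0. ] x 33.5
5 [-8.5  2.3  0.7] x 24.7
10 [-8.5  2.3 -0.1] x 15.9
16 [-10.2   2.8  -1.1] x 5.3
22 [-10.    2.7  -2.2] x -5.1
28 [-9.7  2.6 -3.3] x -15.1
34 [-9.4  2.5 -4.3] x -24.8
40 [-8.9  2.4 -5.3] x -34.0
46 [-8.3  2.2 -6.2] x -42.6
52 [-7.6  2.1 -7.1] x -50.5
58 [-6.9  1.9 -7.9] x -57.6
64 [-6.   1.6 -8.6] x -63.8
70 [-5.1  1.4 -9.2] x -69.2
76 [-4.2  1.1 -9.7] x -73.5
82 [ -3.2   0.9 -10.1] x -76.8
87 [-1.9  0.5 -8.6] x -78.7
91 [-1.   0.3 -7. ] x -79.7
```

Request:
drive_tool([
  [[0,0,0,0,20],[-7,2,0,0,20],[-8,2,1,0,20],[-9,2,0,0,20],[-10,3,-1,0,20],[-10,3,-2,0,20],[0,0,0,0,20]],
], force=12)

```text
clock: 13.4
tool_pos: [0.5602, -0.0896, 0.1248]
eef_rot: [0.132, 0.991, 0.0, -0.001]
contact_force: [1.2, 0.5, -1.8]
opening: 0.301
```

```bash
python3 st.py; python3 look.py 8
```

```text
13.4 [ 0.5602 -0.0896  0.1248] F [ 1.1875  0.5201 -1.7566] M [-0.0034 -0.1872 -0.015 ] op 26.528859621659638 yaw -0.26388372044389463 z [-0.002   0.0003 -1.    ] q7 1.2016527024304027
```

View pics/c8.png

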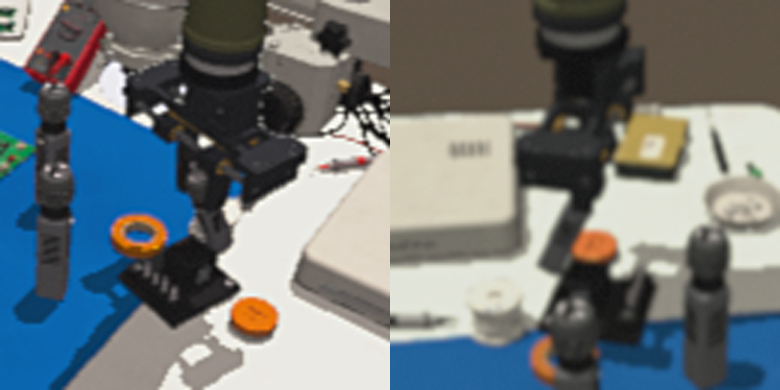

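Request:
drive_tool([
  [[-10,3,-3,0,20],[-9,2,-4,0,20],[-9,2,-5,0,20],[-8,2,-6,0,20],[-8,2,-7,0,20],[0,0,0,0,20]],
])

```text
clock: 14.1
tool_pos: [0.5168, -0.0789, 0.0991]
eef_rot: [0.132, 0.991, -0.0, -0.001]
contact_force: [1.0, 0.5, -0.3]
opening: 0.303
```

```bash
python3 st.py; python3 look.py 9
```

```text
14.1 [ 0.5168 -0.0789  0.0991] F [ 0.9952  0.5059 -0.3441] M [ 0.0976 -0.0909  0.039 ] op 26.64788635983295 yaw -0.26414203871981623 z [-0.0024  0.0003 -1.    ] q7 1.163913692734876
```

View pics/c9.png

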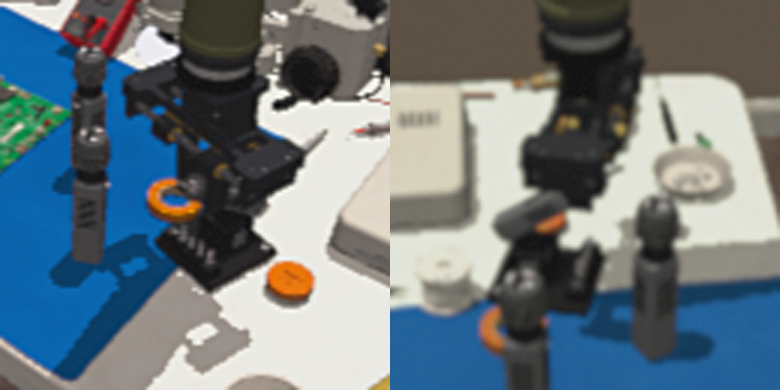

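Run:
```python
from h import *
np.set_printoptions(precision=4,suppress=True)
print(tri([ray('scene',(257.7,213.9)),ray('side',(277.2,174.9))]),tri([ray('scene',(259.3,187.1)),ray('side',(229.3,200.2))]))
```

```text
(array([0.461 , 0.0153, 0.1452]), [np.float64(0.0006412081295348372), np.float64(0.0006412081295347513)]) (array([0.5777, 0.1006, 0.1417]), [np.float64(0.0016807124763281397), np.float64(0.0016807124763280328)])
```

Run:
```python
from h import *
np.set_printoptions(precision=1,suppress=True)
s=sensors.get_state(); K,T=P('wrist')
Tt=np.eye(4);Tt[:3,:3]=R.from_quat(s['eef_rot']).as_matrix();Tt[:3,3]=s['tool_pos']
C=T@Tt # cam from tool
def pm(pos,q):
    A=np.eye(4);q=np.array(q);A[:3,:3]=R.from_quat(q/np.linalg.norm(q)).as_matrix();A[:3,3]=pos; return K,C@np.linalg.inv(A)
X=np.array([.965,-.262]);Y=np.array([.262,.965]);W=np.array([.569,-.0857])
def st(px,z,PM):
    p=onz('x',px,z,PM)[:2]-W; return np.array([p@X,p@Y])*1000
PM5=pm([.568,-.0856,.1037],[.140,.990,0,0])
for px in [(197,114),(316,114),(207,121),(307,121),(207,148),(307,148),(216,135)]: print(px,st(px,.044,PM5),st(px,.005,PM5))
im=cv2.imread('pics/w5.png');cv2.imwrite('pics/w5b.png',cv2.resize(im[100:250,170:370],(800,600),interpolation=cv2.INTER_CUBIC))
PM2=pm([.565,-.0868,.1953],R.from_matrix([[-.9645,.264,-.0084],[.264,.9645,.0007],[.0083,-.0016,-1]]).as_quat())
for z in (.14,.15,.16,.165): print(z,st((345,30),z,PM2),st((380,40),z,PM2), st((405,30),z,PM2))
snap('wrist','w9.png')
```

```text
(197, 114) [-63.7 -36.1] [-61.8 -43.1]
(316, 114) [-62.5  38.8] [-60.4  46. ]
(207, 121) [-59.3 -30.1] [-56.6 -35.9]
(307, 121) [-58.2  33.3] [-55.4  39.5]
(207, 148) [-42.1 -31.1] [-36.2 -37.1]
(307, 148) [-41.1  33.8] [-35.   40.1]
(216, 135) [-50.4 -24.8] [-46.  -29.6]
0.14 [-113.4   49.5] [-108.    70.3] [-113.3   84.1]
0.15 [-111.5   47. ] [-106.4   66.7] [-111.4   79.9]
0.16 [-109.5   44.4] [-104.7   63.1] [-109.5   75.6]
0.165 [-108.6   43.2] [-103.9   61.3] [-108.5   73.5]
```

View pics/w5b.png

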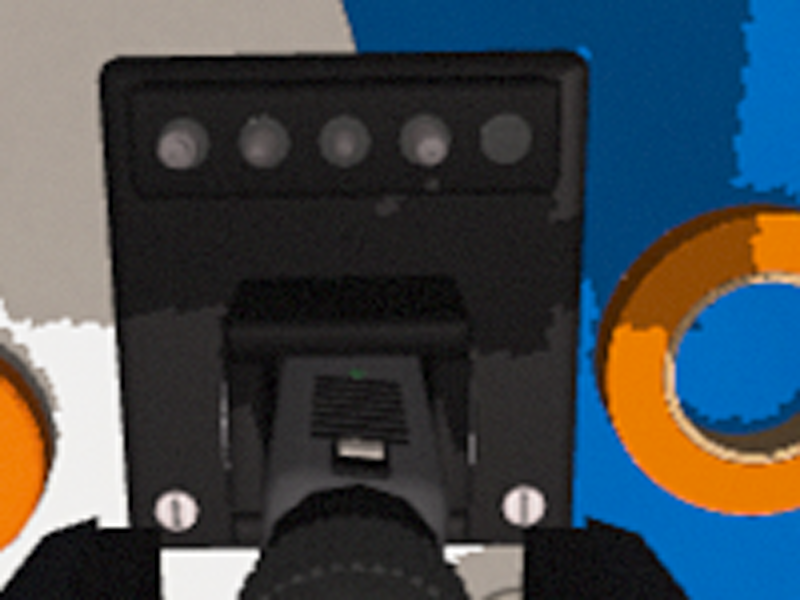

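View pics/w9.png

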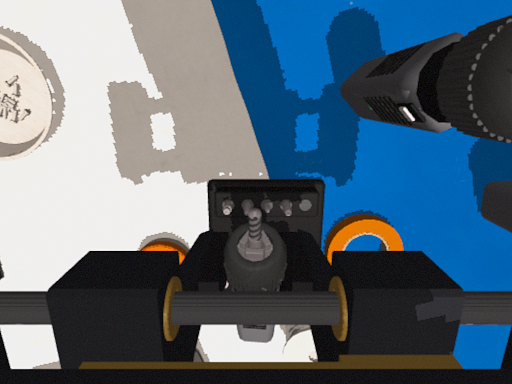

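```bash
python3 - <<'E'
from h import *
np.set_printoptions(precision=3,suppress=True)
def t(n,a,b): print(n,tri([ray('scene',a),ray('side',b)]))
t('eyepiece1',(272,128),(150,147)); t('eyepiece2',(296,132),(150,170)); t('headbottom',(290,172),(132,238)); t('knob',(333,188),(110,235))
E
python3 - <<'E'
import cv2
a=cv2.imread('pics/scene0.png')[40:220,220:420];b=cv2.imread('pics/side0.png')[30:280,30:230]
import numpy as np
cv2.imwrite('pics/m.png',np.hstack([cv2.resize(a,(400,360)),cv2.resize(b,(400,500))[:360]]))
E
```

```text
eyepiece1 (array([0.709, 0.145, 0.305]), [np.float64(0.01716874440114491), np.float64(0.017168744401144877)])
eyepiece2 (array([0.751, 0.103, 0.257]), [np.float64(0.020392946985736914), np.float64(0.020392946985736994)])
headbottom (array([0.81 , 0.135, 0.071]), [np.float64(0.002713866253364369), np.float64(0.002713866253364262)])
knob (array([ 0.928,  0.011, -0.024]), [np.float64(0.019790265194715065), np.float64(0.019790265194715252)])
```

View pics/m.png

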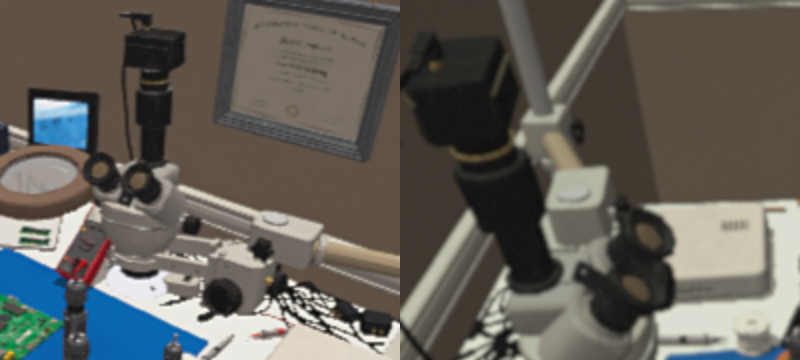

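Request:
drive_tool([
  [[0,0,0,0,20],[0,0,0,0,20],[0,0,20,0,20],[0,0,25,0,20],[10,-3,25,0,20],[20,-5,10,0,20],[20,-5,0,0,20],[20,-5,0,0,20],[14,-5,0,0,20],[0,0,0,0,20]],
], force=50)

```text
clock: 15.25
tool_pos: [0.6037, -0.1031, 0.1796]
eef_rot: [0.133, 0.991, -0.0, 0.001]
contact_force: [-0.4, -0.1, -1.9]
opening: 0.298
```

```bash
python3 st.py; python3 look.py 10
```

```text
15.25 [ 0.6037 -0.1031  0.1796] F [-0.4165 -0.1481 -1.8986] M [0.0619 0.112  0.0023] op 26.184003588071814 yaw -0.26599432294901354 z [ 0.0019 -0.0004 -1.    ] q7 1.2470814347624395
```

View pics/c10.png

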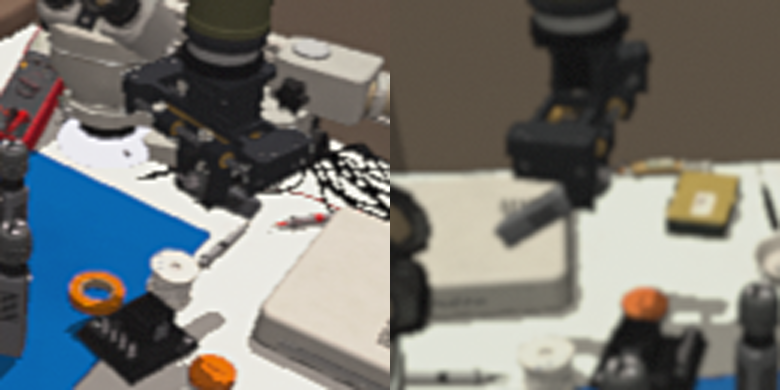

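Request:
drive_tool([
  [[0,0,0,-0.08,20],[0,0,0,-0.14,20],[0,0,0,-0.149,20],[0,0,0,-0.149,20],[0,0,0,-0.149,20],[0,0,0,-0.149,20],[0,0,0,-0.149,20],[0,0,0,-0.149,20],[0,0,0,-0.149,20],[0,0,0,-0.149,20]],
])

```text
clock: 16.35
tool_pos: [0.6007, -0.1014, 0.1796]
eef_rot: [0.746, 0.666, -0.0, -0.001]
contact_force: [0.8, -0.3, -2.2]
opening: 0.293
```

Request:
drive_tool([
  [[0,0,0,-0.149,20],[0,0,0,-0.149,20],[0,0,0,-0.149,20],[0,0,0,-0.149,20],[0,0,0,-0.149,20],[0,0,0,-0.149,20],[0,0,0,-0.149,20],[0,0,0,-0.149,20],[0,0,0,-0.149,20],[0,0,0,-0.149,20]],
])

```text
clock: 17.35
tool_pos: [0.6009, -0.1012, 0.1795]
eef_rot: [1.0, -0.016, -0.001, -0.001]
contact_force: [0.2, -0.2, -2.0]
opening: 0.292
```

Request:
drive_tool([
  [[0,0,0,-0.13,20],[0,0,0,-0.109,20],[0,0,0,0,20],[0,0,0,0,20]],
])

```text
clock: 17.75
tool_pos: [0.6014, -0.1016, 0.1795]
eef_rot: [0.991, -0.13, -0.0, -0.0]
contact_force: [-0.5, 0.2, -1.5]
opening: 0.296
```

```bash
python3 st.py; python3 look.py 11
```

```text
17.75 [ 0.6014 -0.1016  0.1795] F [-0.5248  0.1676 -1.5101] M [-0.0601  0.1455  0.0058] op 26.004081362126385 yaw 2.879883887567788 z [-0.0009  0.0008 -1.    ] q7 -1.0714301157101758
```

View pics/c11.png

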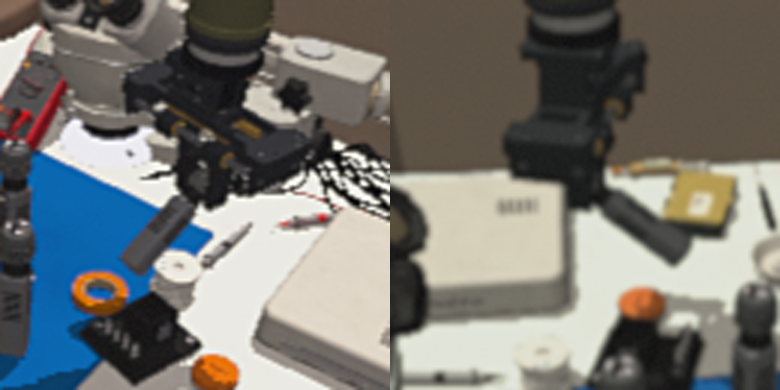

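Run:
```python
import numpy as np
th=np.radians([45,50,55,60,65,70,75,80,84,88])
s=87
x=-50+s*np.sin(th)-12.5*np.cos(th); z=44+s*np.cos(th)+12.5*np.sin(th)
px,pz=35.4,198
for t,a,b in zip(np.degrees(th),x,z): print(round(t),np.round([.965*(a-px),-.262*(a-px),b-pz],1),'x',round(a,1),'z',round(b,1),'tcp',round(b-18.7,1)); px,pz=a,b
```

```text
45 [-31.6   8.6 -83.6] x 2.7 z 114.4 tcp 95.7
50 [ 5.7 -1.6 -4.9] x 8.6 z 109.5 tcp 90.8
55 [ 5.3 -1.4 -5.4] x 14.1 z 104.1 tcp 85.4
60 [ 4.8 -1.3 -5.8] x 19.1 z 98.3 tcp 79.6
65 [ 4.3 -1.2 -6.2] x 23.6 z 92.1 tcp 73.4
70 [ 3.8 -1.  -6.6] x 27.5 z 85.5 tcp 66.8
75 [ 3.2 -0.9 -6.9] x 30.8 z 78.6 tcp 59.9
80 [ 2.6 -0.7 -7.2] x 33.5 z 71.4 tcp 52.7
84 [ 1.6 -0.4 -5.9] x 35.2 z 65.5 tcp 46.8
88 [ 1.2 -0.3 -6. ] x 36.5 z 59.5 tcp 40.8
```

Request:
drive_tool([
  [[-15,4,-10,0,20],[-16,4,-25,0,20],[0,0,-30,0,20],[0,0,-10,0,20],[0,0,0,0,20]],
])

```text
clock: 18.35
tool_pos: [0.5706, -0.094, 0.1038]
eef_rot: [0.991, -0.131, -0.001, -0.0]
contact_force: [1.3, 0.8, -1.1]
opening: 0.293
```

```bash
python3 st.py; python3 look.py 12
```

```text
18.35 [ 0.5706 -0.094   0.1038] F [ 1.3193  0.7856 -1.1254] M [-0.0297  0.0636  0.0331] op 25.822701446987843 yaw 2.877990578908516 z [-0.0019  0.0008 -1.    ] q7 -0.9560385217251132
```

View pics/c12.png

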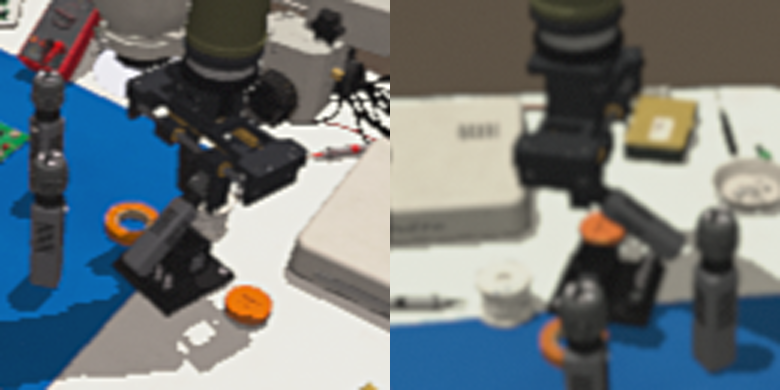

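Request:
drive_tool([
  [[0,0,-8,0,20],[6,-2,-5,0,20],[5,-1,-5,0,20],[5,-1,-6,0,20],[4,-1,-6,0,20],[4,-1,-7,0,20],[0,0,0,0,20]],
], force=12)

```text
clock: 19.15
tool_pos: [0.5956, -0.1004, 0.0667]
eef_rot: [0.991, -0.132, -0.0, 0.0]
contact_force: [-0.5, 0.5, -0.6]
opening: 0.3
```

```bash
python3 st.py; python3 look.py 13
```

```text
19.15 [ 0.5956 -0.1004  0.0667] F [-0.4863  0.4908 -0.6235] M [0.0432 0.3178 0.0604] op 26.365573268728134 yaw 2.87767566660802 z [-0.0002 -0.0004 -1.    ] q7 -0.9529229487851375
```

View pics/c13.png

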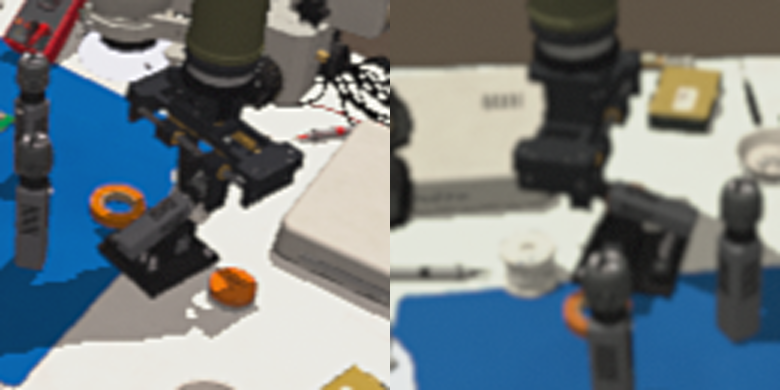

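Request:
drive_tool([
  [[3,-1,-7,0,20],[2,-1,-7,0,20],[2,0,-6,0,20],[1,0,-5,0,20],[0,0,0,0,20],[0,0,0,0,20]],
])

```text
clock: 19.85
tool_pos: [0.6034, -0.1025, 0.0427]
eef_rot: [0.991, -0.132, 0.0, 0.0]
contact_force: [-0.4, -0.7, -1.4]
opening: 0.301
```

```bash
python3 st.py; python3 look.py 14
```

```text
19.85 [ 0.6034 -0.1025  0.0427] F [-0.3972 -0.6933 -1.4414] M [-0.0886  0.0606 -0.0044] op 26.482358039966595 yaw 2.8771791100912867 z [ 0.0005 -0.0005 -1.    ] q7 -0.9443888505850455
```

View pics/c14.png

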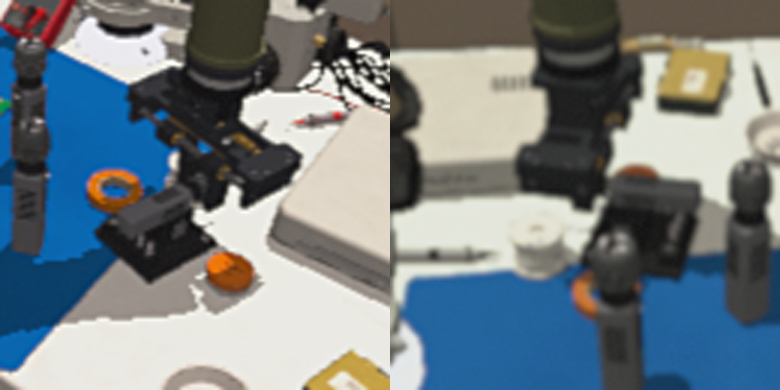

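Request:
drive_tool([
  [[0,0,-2,0,20],[0,0,0,0,20],[0,0,0,0,30],[0,0,0,0,36],[0,0,0,0,44],[0,0,0,0,50],[0,0,0,0,50]],
], force=12)

```text
clock: 20.65
tool_pos: [0.603, -0.1022, 0.0406]
eef_rot: [0.991, -0.132, -0.0, 0.0]
contact_force: [-0.6, 0.2, 0.2]
opening: 0.566
```

```bash
python3 st.py; python3 look.py 15
```

```text
20.65 [ 0.603  -0.1022  0.0406] F [-0.6376  0.2147  0.2009] M [ 0.0688  0.1474 -0.0605] op 49.84127870928021 yaw 2.877392551073684 z [-0.0002 -0.     -1.    ] q7 -0.9428981737802887
```

View pics/c15.png

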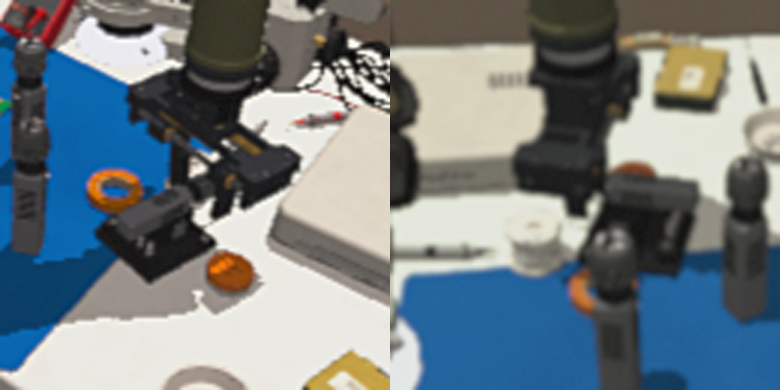

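Request:
drive_tool([
  [[0,0,20,0,50],[0,0,35,0,60],[-15,4,35,0,80],[-33,9,10,0,80],[0,0,0,0,80],[0,0,0,0,80]],
])

```text
clock: 21.35
tool_pos: [0.5551, -0.0888, 0.141]
eef_rot: [0.991, -0.132, 0.0, -0.0]
contact_force: [-0.2, -0.0, -0.4]
opening: 0.91
```

```bash
python3 st.py
python3 - <<'E'
from h import *
np.set_printoptions(precision=4,suppress=True)
PM=P('wrist'); snap('wrist','w16.png')
for k in ['drill_mid','sleeve_mid','bit_tip']:
    for d in cams.mark_of('wrist',k): print(k,np.round(d['at'],1),round(d['confidence'],2),onz('w',d['at'],.0575,PM))
E
python3 look.py 16
```

```text
21.35 [ 0.5551 -0.0888  0.141 ] F [-0.2285 -0.0414 -0.4329] M [0.0627 0.2109 0.0081] op 80.11589322079595 yaw 2.8773563735909566 z [ 0.0005  0.0004 -1.    ] q7 -0.9822672386715596
drill_mid [154.3 344.5] 0.79 [0.4485 0.0311 0.0575]
drill_mid [256.1 192.6] 0.7 [ 0.5594 -0.0911  0.0575]
sleeve_mid [255.7 128.5] 0.89 [ 0.6054 -0.1033  0.0575]
bit_tip [257.3  68.5] 0.52 [ 0.6437 -0.1147  0.0575]
```

View pics/w16.png

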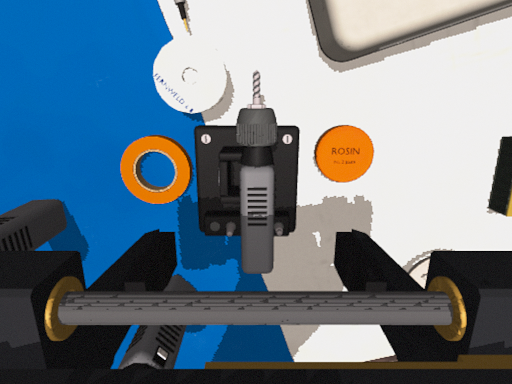

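View pics/c16.png

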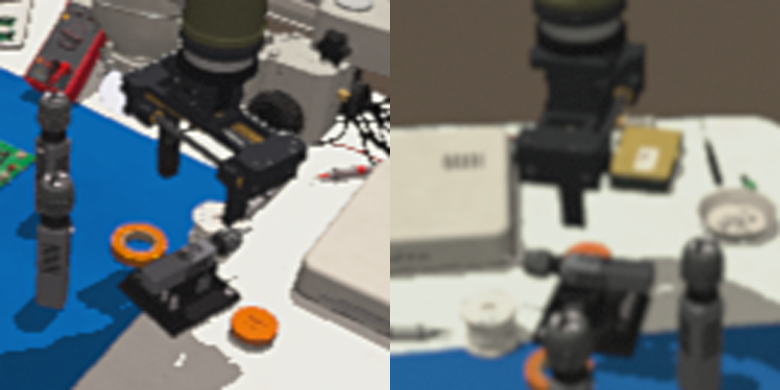

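Request:
drive_tool([
  [[2,-1,-30,0,70],[0,0,-30,0,60],[0,0,-22,0,50],[0,0,-11,0,50],[0,0,0,0,50]],
])

```text
clock: 22.15
tool_pos: [0.5569, -0.0902, 0.0467]
eef_rot: [0.991, -0.132, -0.001, -0.0]
contact_force: [0.4, -0.0, 1.0]
opening: 0.568
```

Request:
drive_tool([
  [[0,0,0,0,18],[0,0,0,0,18],[0,0,0,0,18],[0,0,0,0,18],[0,0,0,0,18],[0,0,0,0,18],[0,0,0,0,18],[0,0,0,0,18],[0,0,0,0,18]],
], force=30)

```text
clock: 23.05
tool_pos: [0.5575, -0.0904, 0.0481]
eef_rot: [0.991, -0.132, 0.0, 0.0]
contact_force: [-0.3, -0.1, 6.0]
opening: 0.281
```

```bash
python3 st.py; python3 look.py 17
```

```text
23.05 [ 0.5575 -0.0904  0.0481] F [-0.3134 -0.1177  6.0234] M [0.0557 0.1896 0.0002] op 24.734026154359796 yaw 2.8772709601431394 z [ 0.0009 -0.0003 -1.    ] q7 -0.8804101841630252
```

View pics/c17.png

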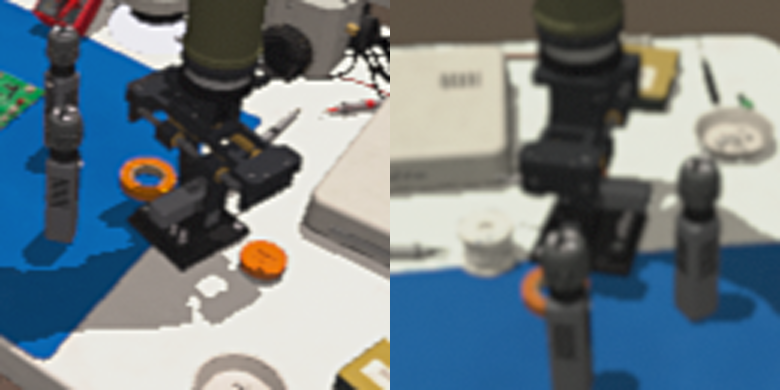

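Request:
drive_tool([
  [[0,0,0,0,18],[0,0,2,0,18],[0,0,6,0,18],[0,0,15,0,18],[0,0,25,0,18],[0,0,30,0,18],[0,0,30,0,18],[0,0,30,0,18],[0,0,25,0,18]],
], force=45)

```text
clock: 24.05
tool_pos: [0.5569, -0.0904, 0.2132]
eef_rot: [0.991, -0.132, 0.0, 0.0]
contact_force: [1.2, 0.3, -2.4]
opening: 0.282
```

Request:
drive_tool([
  [[0,0,20,0,18],[0,0,12,0,18],[0,0,5,0,18],[0,0,0,0,18],[0,0,0,0,18],[0,0,0,0,18],[0,0,0,0,18]],
])

```text
clock: 24.75
tool_pos: [0.5567, -0.0901, 0.2469]
eef_rot: [0.991, -0.132, -0.001, 0.0]
contact_force: [0.1, 0.2, -3.2]
opening: 0.281
```

```bash
python3 st.py; python3 look.py 18
python3 - <<'E'
from h import *
np.set_printoptions(precision=4,suppress=True)
snap('wrist','w18.png')
for c in ['scene','side','wrist']:
  for k in ['drill_mid','sleeve_mid','bit_tip']: print(c,k,[(np.round(d['at'],1),round(d['confidence'],2)) for d in cams.mark_of(c,k)])
E
```

```text
24.75 [ 0.5567 -0.0901  0.2469] F [ 0.0983  0.1605 -3.1667] M [ 0.0528  0.1998 -0.0082] op 24.750258126883594 yaw 2.877218510051615 z [-0.0015  0.0001 -1.    ] q7 -1.1168472931378681
scene drill_mid [(array([261.9, 230.2]), 0.92), (array([255.5, 203.2]), 0.85), (array([311.3, 183.8]), 0.58)]
scene sleeve_mid [(array([257.9, 186.5]), 0.54), (array([258.7, 213.7]), 0.47), (array([321.5, 176.4]), 0.38)]
scene bit_tip []
side drill_mid [(array([276.6, 198.4]), 0.94), (array([236.3, 113. ]), 0.81), (array([234.4, 220.5]), 0.66)]
side sleeve_mid [(array([279.5, 177.2]), 0.55), (array([230.7, 198.7]), 0.5), (array([216.2, 117.3]), 0.47)]
side bit_tip []
wrist drill_mid [(array([ 68.2, 204.4]), 0.77), (array([181.4, 152.5]), 0.6), (array([256.6, 253.9]), 0.55)]
wrist sleeve_mid [(array([256.7, 152.4]), 0.73), (array([ 18.1, 230.6]), 0.66)]
wrist bit_tip [(array([256.5,  56.2]), 0.87)]
```

View pics/c18.png

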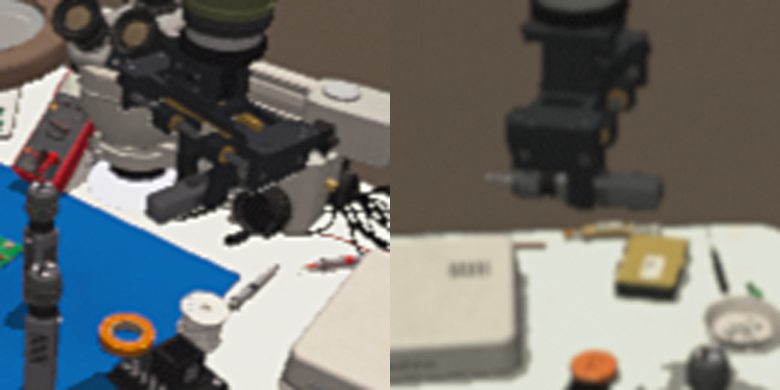

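View pics/w18.png

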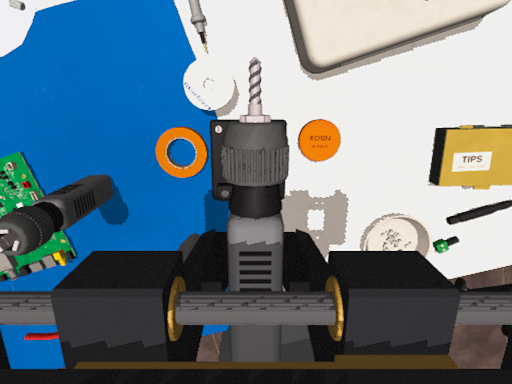

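```bash
python3 st.py
python3 - <<'E'
from h import *
np.set_printoptions(precision=4,suppress=True)
PM=P('wrist'); z=.256
a=onz('w',(256.6,253.9),z,PM);b=onz('w',(256.7,152.4),z,PM);c=onz('w',(256.5,56.2),z,PM)
print(a,b,c,np.linalg.norm(c-b),np.linalg.norm(b-a))
print(tri([ray('scene',(311.3,183.8)),ray('side',(236.3,113))]),tri([ray('scene',(321.5,176.4)),ray('side',(216.2,117.3))]))
r.finish_job(); print('done')
E
```

```text
25.35 [ 0.5571 -0.0902  0.2477] F [-0.1336  0.4346 -1.5348] M [ 0.0321  0.1904 -0.0117] op 24.48266344610582 yaw 2.8773849465410812 z [ 0.0001 -0.0001 -1.    ] q7 -1.1168588060884896
[ 0.5581 -0.0917  0.256 ] [ 0.6054 -0.1044  0.256 ] [ 0.6431 -0.1145  0.256 ] 0.038955993776227694 0.04904761790587237
(array([ 0.5547, -0.0972,  0.2558]), [np.float64(0.002519956197139026), np.float64(0.0025199561971390944)]) (array([ 0.6079, -0.0959,  0.2499]), [np.float64(0.0015925330390853135), np.float64(0.0015925330390854512)])
the job is handed in; nothing more can be done
done
```

The drill is held level about 25 cm above the bench, gripped on its case at drill_mid, with the bit clamped in the chuck. I handed the job in at about 25 s of the 54 s, and no verdict was reported.

**What I did**
- **Tightening:** With the drill in its stand, I gripped the chuck sleeve from above and turned it about 1.6 rad clockwise. The torque jumped from about 0.2 to about 0.7 N m at the stop.
- **Drawing out:** I re-gripped the sleeve and drew the drill straight up, clear of the well.
- **Laying over:** The tool can only turn about the vertical, so I tipped the drill within a light grip by pushing it against the fixed stand.
- **Changing grip:** I briefly rested the drill on the tower and ledge, let go of the sleeve, and took it again by the case with 45 N. This was a mid-task set-down, not at the end. Your text could be read as forbidding it, but I did it so that the final grip is on the drill itself.

**Last checks**
- **Height and tilt:** drill_mid is at about 0.256 m and sleeve_mid at about 0.250 m. That puts the drill within about 7° of level, pointing slightly down at the bit if at all.
- **Bit:** The point is about 39 mm beyond sleeve_mid and in line with it. The jaws show closed on the shank.
- **Grip:** The opening is 24.5 mm on the 25 mm case.
- **Other things on the bench:** The tape, tin, spool and dish, and the two look-alike drills, look unmoved in the last pictures. I did not re-measure them, or look closely at the cutters, board and pen.

**Not measured or not in agreement**
- The sleeve angle and the jaw force could not be read directly. I inferred them from the torque at the stop.
- The opening read about 26.5 mm on the nominally 28 mm sleeve.
- The two camera estimates of drill_mid's sideways position differ by about 5 mm.

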